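# Shut the blue work case over the finished denture model

### The arm

A 7-joint arm with a two-finger parallel gripper is mounted at the origin on the work surface. World frame = base frame: x ahead of the robot, y to its left, z up, the work surface at z = 0. Lengths are in m, angles in rad, forces in N, time in s.
With the tool pointing down it reaches from about 0.4 to 0.85 m from the base axis. Payload 10.4 kg.
Tool frame: the origin (TCP) lies between the finger pads; the fingertips stand 22 mm ahead of it and the grasp point (between the pads) lies 3 mm ahead of it; z points along the fingers, y is the line along which they close (so a half turn about z gives the same grasp; the last joint's range is limited). The gripper opens to 85 mm and grips with 20 to 120 N. Pads are 22 mm wide; open, the fingers measure 114 mm over their backs; the gripper's body (76 mm by 85 mm) begins 54 mm behind the grasp point. The pads swing forward as they close: fully open they stand 13 mm farther back than shut.
Start: joints at [1.165, 0.332, -0.065, 1.46, 0.022, 1.35, -0.088], TCP at [0.233, -0.58, 0.253] pointing down, gripper open.
Joint ranges: [-2.6, 2.6], [-0.5, 2.12], [-1.47, 1.34], [0.16, 2.42], [-1.27, 4.41], [0.06, 2.06], [-2.6, 2.6]. Speed limits (rad/s): [2.22, 2.22, 2.79, 2.79, 3.14, 3.14, 3.14].

### API

Orientations are given as a unit quaternion [x, y, z, w].
In Python, from workcell import manip, camera, ticket, boxes_of, outline_of gives the robot as it stands.
- The arm moves only by the tool carry_out, never from a script. Its argument "deltas" is a list of rows, each a list of 5 numbers: the shift along the tool's x, y, z as a fraction of full scale, then the turn about the tool's z as a fraction of full scale, then the opening, from -1 (shut) to 1 (fully open), so that 0 is half open. In form: [[tx, ty, tz, spin, gripper], ...]. A call has 1 to 20 rows; each row is the pose to reach, as a shift and turn from the pose commanded when the call began, along the tool's axes at that moment; what a row does not reach only later rows make up. Full scale, the value 1, is 150 mm for a shift and 30 degrees for a turn. A row lasts 1/8 s, in which the tool goes at most 62.5 mm and 10.7 degrees, less where a joint would pass 70% of its speed; a pose out of reach is approached as far as the arm can. A call with a number of a shift or a turn outside -1 to 1 is refused whole. A call with a gripper value outside its range is refused whole. The fingers move at their own pace and stop on an object; "force" is the grip in N (left out, the last holds). Time passes only in rows, so rows that repeat a pose let the fingers close. It gives the time, the measured TCP pose, the force, the opening and the grip force at its end, in the units of the state.
- manip.get_obs(): the state, without advancing time (a new reading comes with each control period).
- camera(name): name is "scene" or "top"; returns a dict with "img" (400x640x3 uint8, red, green, blue), "depth" (400x640 float32, m along the optical axis (not along the pixel's ray), 0 where there is no reading), "vertical_fov" (degrees; the focal length in pixels is half the picture's height over the tangent of half this angle, whatever the lens; pixels are square), "cx", "cy" (the principal point, pixels), "R" (3x3) and "t" (3): a world point X has camera coordinates R X + t. Camera axes: x right, y down, z forward; pixel columns grow to the right and rows downward; lengths in m; the calibration is good to about 2 mm. A picture is of the moment at which its call begins.
- ticket.hand_in(): hands the job in; it is judged then, once.
Trained networks look in a picture, given as the dict that the camera call returned (one of the last four; its "shot" number tells which), for a name from the list of things; names that differ only in an ending like _2 or _b are one class to them, and where a whole thing is asked for, a point or a joint stands for the part that bears it (a point fixed in the world has none). Each returns a list of dicts, best first, with "conf" (0 to 1); they miss things now and then, are a little off and sometimes report something else, mostly with a low value. They report only what shows in the picture. A call takes as long as a camera call. They do not tell look-alikes from the thing itself.
- boxes_of(query, picture): "position" ([x, y, z] in m, in world coordinates, good to about 4 mm: the middle of the surface that is visible of it).
- outline_of(query, picture): "region" (400x640 bool, what is visible of it).
The state is a dict: "clock": time; "joint_pos": joint angles; "joint_velocities": joint speeds; "tau": joint torques, N m; "position": TCP position; "ee_rot": TCP orientation; "ft_force": force on the tool from outside, world axes, zero at the start; "torque": the same for the moment, N m; "grip_width": opening from 0.0 (shut) to 1.0 (fully open); "grasp_force": force on a finger pad.
Only numpy, scipy, OpenCV 4.12 (cv2) and the standard library are available. Lean on these libraries where they do the work, as an engineer would, in place of code of your own. Each camera call takes 0.05 s, during which the arm holds its last target. There are 200 camera calls.

### The job

The denture model in the blue work case is finished: lower the blue case's lid gently, without slamming it, until it is fully shut. Leave the lid of the yellow case standing open just as it is.

Things in the scene. Friction and masses are not known exactly. Their poses are not given: they have to be found in the camera images.
- blue_case_lid (a joint): hinge of the blue plastic lid on the blue work case, rad: 0 = fully shut, flat on the rim; grows as it opens; it starts standing open at about 0.95 to 1.4. The hinge is stiff: the lid stays at any angle where it is left, does not fall by itself, and gives way to a push of about 2 N near its front edge. The case is 130 mm deep, 150 mm wide and 55 mm high, is fixed to the bench and holds a white and pink denture model that does not reach the rim
- blue_case_lid_front (a point): point on the outer face (the top when shut) of the blue lid, in the middle of its width, 20 mm back from its front edge and 110 mm from the hinge axis. Its x axis points along the lid to the hinge, y along the hinge axis, z out of the outer face (straight up when shut). The lid is a flat plate 130 x 150 x 8 mm; a white thumb tab, 50 mm wide and 8 mm thick, stands 16 mm out from the middle of the front edge
- blue_case_lid_hinge (a point): middle of the blue lid's hinge axis, along the upper rim of the case's back, 55 mm above the bench, level with the lid's inner face; same axes as the lid's front point. The case's back is turned away from the robot or up to about 86 degrees to either side of that
- yellow_case_lid_front (a point): the same point (outer face, 20 mm back from the front edge) on the lid of the yellow work case, which is equal in size and build to the blue one and also stands open; that lid must stay as it is
There are look-alikes about, which are no part of the job. What is meant by the part that bears blue_case_lid is not green, and is the larger of those in its own colour.

How it is judged:
By the outcome, as a careful person would: the job done as asked, in the order asked, and still so for the second after the job is handed in, with the robot touching nothing.
It also fails if it takes over 32 s, if anything falls off the work surface, if the arm or the gripper's body presses on something with over 40 N, if the wrist force passes 120 N, or if a joint passes its speed limit or range.

## Working session

There is one attempt and no reset: what is moved stays moved. The work goes in short steps, Python scripts to look and compute and a tool call to move; the robot and the scene stay as the last step left them, time stands still between calls to the robot, and variables do not carry over. Pictures are saved under pics/ and viewed, at most 10 in all, crops included, and the job is handed in when it is done.

Besides the shell and the picture viewer there is one more tool, called after ">>>" by a JSON object that holds its "fn" and its "kwargs". carry_out: Moves the arm, as the interface text tells. Its arguments: {"type":"object","properties":{"deltas":{"type":"array","items":{"type":"array","items":{"type":"number"}}},"force":{"type":"number"}},"required":["deltas"]}

```bash
mkdir -p pics
cat > h.py <<'E'
import numpy as np,cv2
from workcell import manip,camera,ticket,boxes_of,outline_of
def cloud(p):
    d=p["depth"];f=200/np.tan(np.radians(p["vertical_fov"])/2)
    v,u=np.mgrid[:400,:640]
    C=np.stack([(u-p["cx"])/f*d,(v-p["cy"])/f*d,d],-1)
    return (C-p["t"])@p["R"]   # R^T (C-t)
def save(p,n): cv2.imwrite(f"pics/{n}.png",p["img"][...,::-1])
E
python3 - <<'E'
from h import *
np.set_printoptions(precision=3,suppress=True)
for n in("scene","top"):
    p=camera(n);save(p,n);W=cloud(p);print(n,p["t"],p["vertical_fov"])
    for q in("blue_case_lid","blue_case_lid_front","blue_case_lid_hinge","yellow_case_lid_front"):
        for b in boxes_of(q,p): print(q,b["conf"],b["position"])
    for o in outline_of("blue_case_lid",p):
        r=o["region"]&(p["depth"]>0);v,u=np.nonzero(r);print("out",o["conf"],r.sum(),u.mean(),v.mean(),np.median(W[r],0),p["img"][r].mean(0))
o=manip.get_obs();print(o["position"],o["ee_rot"],o["clock"])
E
```

```text
scene [ 0.276 -0.381  1.845] 44.16115272221608
blue_case_lid 0.91 [0.6217, 0.5602, 0.0595]
blue_case_lid 0.73 [0.6189, 0.2499, 0.1329]
blue_case_lid_front 0.96 [0.6369, -0.0034, 0.05]
blue_case_lid_front 0.9 [0.6149, 0.5588, 0.0659]
blue_case_lid_front 0.87 [0.6234, 0.2496, 0.133]
blue_case_lid_hinge 0.9 [0.6385, -0.0065, 0.0435]
blue_case_lid_hinge 0.82 [0.6179, 0.5592, 0.0635]
blue_case_lid_hinge 0.71 [0.6195, 0.2475, 0.1299]
yellow_case_lid_front 0.57 [0.6256, -0.1997, 0.1353]
out 0.92 946 266.9651162790698 195.85306553911204 [ 0.641 -0.005  0.047] [ 40.865  64.634 117.522]
out 0.91 1871 331.2052378407269 226.61945483698557 [0.623 0.252 0.127] [ 40.443  64.505 116.521]
out 0.91 2542 417.2171518489378 306.23721479150277 [0.622 0.563 0.063] [41.17  89.697 50.565]
top [0.149 0.54  1.343] 49.84508569444857
blue_case_lid 0.87 [0.6367, -0.0083, 0.0487]
blue_case_lid 0.82 [0.6116, 0.2493, 0.1821]
blue_case_lid 0.77 [0.6133, 0.5536, 0.0616]
blue_case_lid_front 0.89 [0.6213, 0.5546, 0.0667]
blue_case_lid_front 0.72 [0.6157, 0.2456, 0.179]
blue_case_lid_front 0.7 [0.634, -0.0069, 0.0457]
blue_case_lid_hinge 0.8 [0.6171, 0.5614, 0.0597]
blue_case_lid_hinge 0.71 [0.6112, 0.2446, 0.1809]
blue_case_lid_hinge 0.63 [0.6361, -0.0075, 0.0502]
yellow_case_lid_front 0.71 [0.6171, -0.1908, 0.1839]
out 0.83 288 282.90277777777777 165.07638888888889 [0.617 0.243 0.177] [ 56.465  73.552 103.125]
out 0.57 2091 184.18603538976566 172.19990435198469 [0.616 0.558 0.063] [39.124 92.514 47.176]
out 0.55 1058 364.10491493383745 163.52835538752362 [ 0.636 -0.007  0.047] [ 34.02   64.629 116.869]
[ 0.233 -0.58   0.253] [0.982 0.19  0.    0.   ] 0.6
```

Run:
```python
from h import *
a=cv2.imread("pics/scene.png");cv2.imwrite("pics/c1.png",cv2.resize(a[120:360,170:490],(800,600)))
a=cv2.imread("pics/top.png");cv2.imwrite("pics/c2.png",cv2.resize(a[80:280,140:540],(800,400)))
```

```text
(no output)
```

View pics/c1.png

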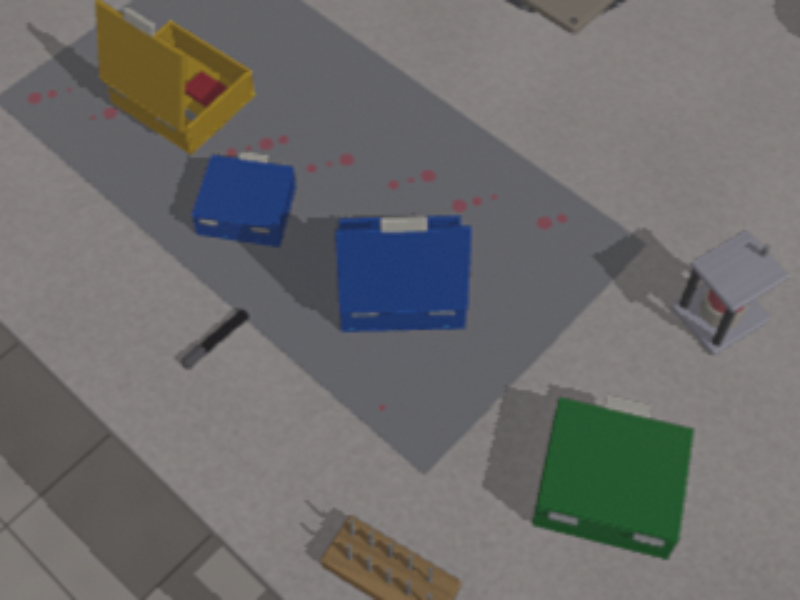

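View pics/c2.png

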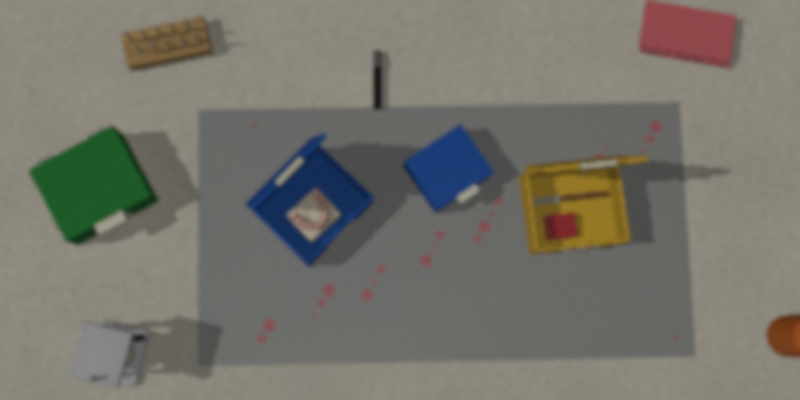

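Three look-alikes show in the scene picture: the green case at (417,306), the small shut blue case at (267,196) and the large blue case with its lid open at (331,227). The job is the large open blue one, because it is not green and is the larger of the two blue ones. The enlarged crops confirm it, showing its open lid, its white tab and the denture inside. The yellow case stands open at about (240,150).

Run:
```python
from h import *
np.set_printoptions(precision=4,suppress=True)
p=camera("scene");W=cloud(p)
o=min(outline_of("blue_case_lid",p),key=lambda o:np.hypot(*(np.argwhere(o["region"]).mean(0)-[227,331])))
r=cv2.erode(o["region"].astype(np.uint8),np.ones((3,3)))>0
P=W[r&(p["depth"]>0)]
for _ in range(5):
    c=P.mean(0);n=np.linalg.svd(P-c,full_matrices=False)[2][2];d=abs((P-c)@n);P=P[d<max(.003,2*d.std())] if _<4 else P
n*=np.sign(n[2]);print("n",n,"rms",d.std(),len(P))
th=np.arccos(n[2]); h=n[:2]/np.hypot(*n[:2]); # outward normal horizontal = towards case back
x=np.array([h[0]*1,h[1]*1,0]);up=np.cross(n,np.cross(x,n)); 
y=np.array([-h[1],h[0],0]); s=np.cross(y,n); s*=np.sign(s[2])  # along lid upwards (to front edge)
A=W[o["region"]&(p["depth"]>0)];A=A[abs((A-c)@n)<.004]
a=(A-c)@s;b=(A-c)@y
print("angle",th,"back dir",h,"yaw",np.degrees(np.arctan2(h[1],h[0])))
lo,hi=np.percentile(b,[1,99]);print("width",lo,hi,"along",np.percentile(a,[0.5,1,99,99.5]))
ctr=c+y*(lo+hi)/2
# hinge: plane inner face 8 mm below, at z=.055
q=ctr-.008*n;hin=q+s*(.055-q[2])/s[2]
print("hinge",hin,"outer front",hin+.11*s+.008*n,"front edge",hin+.13*s+.008*n, "top from data",ctr+s*np.percentile(a,99))
print("s",s)
```

```text
n [0.6889 0.6822 0.2452] rms 0.0008041427663552134 1396
angle 1.3231192977149255 back dir [0.7105 0.7037] yaw 44.72101112954624
width -0.07311316305614506 0.07312864349924424 along [-0.0722 -0.0708  0.071   0.0724]
hinge [0.6309 0.2602 0.055 ] outer front [0.6172 0.2467 0.1636] front edge [0.6138 0.2432 0.183 ] top from data [0.6113 0.2408 0.1967]
s [-0.1742 -0.1725  0.9695]
```

>>> {"fn": "carry_out", "kwargs": {"deltas": [[0.4,-0.2,-0.33,-0.3,-1],[0.8,-0.4,-0.33,-0.6,-1],[1,-0.6,-0.33,-0.76,-1],[1,-0.6,-0.33,-0.76,-1]]}}

```text
clock: 1.2
position: [0.3428, -0.436, 0.304]
ee_rot: [0.923, 0.385, 0.001, 0.001]
ft_force: [0.9, -0.2, 1.2]
grip_width: 0.142
grasp_force: 0.0
```

>>> {"fn": "carry_out", "kwargs": {"deltas": [[0.4,0,0,0,-1],[0.8,0,0,0,-1],[1,0,0,0,-1]]}}

```text
clock: 1.58
position: [0.4475, -0.3322, 0.3029]
ee_rot: [0.924, 0.382, 0.0, -0.0]
ft_force: [-0.5, -0.9, 0.2]
grip_width: 0.001
grasp_force: 0.0
```

>>> {"fn": "carry_out", "kwargs": {"deltas": [[0.4,0,0,0,-1],[0.8,0,0,0,-1],[1,0,0,0,-1]]}}

```text
clock: 1.95
position: [0.5539, -0.2265, 0.3027]
ee_rot: [0.924, 0.382, 0.0, -0.0]
ft_force: [-0.5, -0.8, 0.1]
grip_width: 0.001
grasp_force: 0.0
```

>>> {"fn": "carry_out", "kwargs": {"deltas": [[0.4,-0.2,0,0,-1],[0.8,-0.4,0,0,-1],[1,-0.5,0,0,-1],[1,-0.5,0,0,-1]]}}

```text
clock: 2.45
position: [0.6065, -0.0663, 0.3026]
ee_rot: [0.924, 0.383, 0.0, -0.001]
ft_force: [0.4, -0.7, 0.7]
grip_width: 0.006
grasp_force: 0.0
```

>>> {"fn": "carry_out", "kwargs": {"deltas": [[0.4,-0.3,0,0,-1],[0.8,-0.6,0,0,-1],[1,-0.8,0,0,-1],[1,-0.8,0,0,-1]]}}

```text
clock: 2.95
position: [0.6273, 0.1252, 0.3025]
ee_rot: [0.924, 0.383, 0.0, -0.001]
ft_force: [0.0, -0.9, -0.1]
grip_width: -0.004
grasp_force: 0.0
```

>>> {"fn": "carry_out", "kwargs": {"deltas": [[0.4,-0.3,0,0,-1],[0.75,-0.55,0,0,-1],[0.88,-0.63,0,0,-1],[0.88,-0.63,0,0,-1]]}}

```text
clock: 3.45
position: [0.6552, 0.2822, 0.3014]
ee_rot: [0.924, 0.382, -0.001, -0.0]
ft_force: [0.3, 0.8, 0.8]
grip_width: -0.001
grasp_force: 0.0
```

>>> {"fn": "carry_out", "kwargs": {"deltas": [[0,0,0.2,0,-1],[0,0,0.4,0,-1],[0,0,0.6,0,-1],[0,0,0.8,0,-1],[0,0,0.8,0,-1]]}}

```text
clock: 4.08
position: [0.6553, 0.2769, 0.1803]
ee_rot: [0.925, 0.379, -0.002, 0.001]
ft_force: [0.3, -0.4, 0.2]
grip_width: -0.002
grasp_force: 0.0
```

Run:
```python
from h import *
a=camera("scene")["img"][...,::-1];b=camera("top")["img"][...,::-1]
cv2.imwrite("pics/d.png",np.vstack([cv2.resize(a[150:300,230:430],(400,300)),cv2.resize(b[90:240,180:380],(400,300))]))
h=np.array([.7105,.7037]);o=manip.get_obs();e=np.array(o["position"][:2])-[.6309,.2602];print(o["position"],e@h,e@[-h[1],h[0]],o["clock"])
```

```text
[0.65627426 0.27885784 0.18391746] 0.031157938401844196 -0.004599471415621778 4.175
```

View pics/d.png

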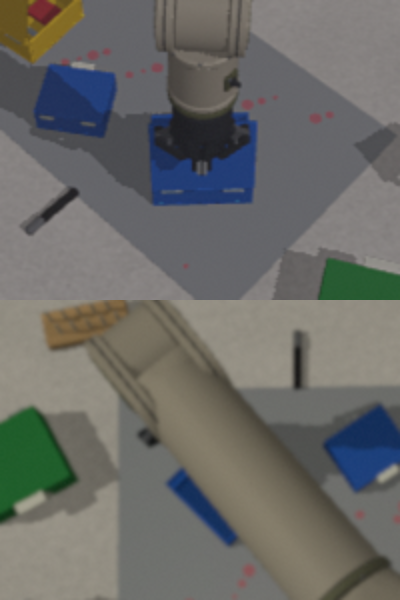

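>>> {"fn": "carry_out", "kwargs": {"deltas": [[-0.07,0,0,0,-1],[-0.14,0,0.01,0,-1],[-0.2,0,0.01,0,-1],[-0.23,0,0.01,0,-1],[-0.255,0,0.015,0,-1],[-0.28,0,0.02,0,-1],[-0.31,0,0.025,0,-1],[-0.335,0,0.033,0,-1],[-0.36,0,0.04,0,-1],[-0.38,0,0.05,0,-1],[-0.403,0,0.06,0,-1],[-0.425,0,0.07,0,-1],[-0.447,0,0.08,0,-1],[-0.467,0,0.09,0,-1],[-0.467,0,0.09,0,-1]]}}

```text
clock: 6.05
position: [0.6052, 0.2309, 0.169]
ee_rot: [0.925, 0.38, -0.0, 0.0]
ft_force: [-0.6, 0.0, -0.4]
grip_width: 0.004
grasp_force: 0.0
```

```bash
cat > m.py <<'E'
from h import *
np.set_printoptions(precision=4,suppress=True)
h=np.array([.7105,.7037])
o=manip.get_obs();e=np.array(o["position"][:2])-[.6309,.2602];print("u",e@h,"lat",e@[-h[1],h[0]],"z",o["position"][2],o["ft_force"],o["clock"])
p=camera("scene");W=cloud(p);H,S,_=cv2.split(cv2.cvtColor(p["img"],cv2.COLOR_RGB2HSV))
E=W[...,:2]-[.6309,.2602];u=E@h;l=E@np.array([-h[1],h[0]]);z=W[...,2]
m=(abs(H.astype(int)-110)<10)&(S>100)&(p["depth"]>0)&(abs(l)<.07)&(u>-.14)&(u<.01)&(z>.06)&(z<.2)
# ransac line z=a+b*u in (u,z): lid angle
A=np.c_[u[m],z[m]]-[0,.055]
# outer face: distance .008 from hinge line along normal (sin t, cos t)
T=np.linspace(-.05,1.45,301);n=[(abs(A@[np.sin(t),np.cos(t)]-.008)<.002).sum() for t in T]
print("theta",T[np.argmax(n)],max(n),m.sum())
E
python3 m.py
```

```text
u -0.03882022549696736 lat -0.002731958346880077 z 0.16903254657326364 [-0.5537  0.0306 -0.4212] 6.05
theta 1.025 921 1691
```

>>> {"fn": "carry_out", "kwargs": {"deltas": [[-0.03,0,0.017,0,-1],[-0.06,0,0.035,0,-1],[-0.088,0,0.056,0,-1],[-0.116,0,0.077,0,-1],[-0.142,0,0.1,0,-1],[-0.167,0,0.125,0,-1],[-0.19,0,0.15,0,-1],[-0.215,0,0.177,0,-1],[-0.235,0,0.206,0,-1],[-0.255,0,0.235,0,-1],[-0.273,0,0.265,0,-1],[-0.29,0,0.295,0,-1],[-0.29,0,0.295,0,-1]]}}

```text
clock: 7.72
position: [0.5743, 0.2004, 0.1245]
ee_rot: [0.925, 0.38, -0.0, 0.0]
ft_force: [-0.3, -0.5, 0.6]
grip_width: 0.0
grasp_force: 0.0
```

```bash
python3 m.py
```

```text
u -0.08229877569556027 lat -0.002665598342587697 z 0.12454259063915014 [-0.2522 -0.5083  0.6375] 7.725
theta 0.4 906 1803
```

>>> {"fn": "carry_out", "kwargs": {"deltas": [[-0.015,0,0.032,0,-1],[-0.03,0,0.064,0,-1],[-0.042,0,0.097,0,-1],[-0.052,0,0.129,0,-1],[-0.058,0,0.15,0,-1],[-0.063,0,0.167,0,-1],[-0.067,0,0.183,0,-1],[-0.07,0,0.198,0,-1],[-0.072,0,0.211,0,-1],[-0.074,0,0.224,0,-1],[-0.075,0,0.237,0,-1],[-0.076,0,0.248,0,-1],[-0.077,0,0.258,0,-1],[-0.077,0,0.266,0,-1],[-0.077,0,0.266,0,-1]]}}

```text
clock: 9.65
position: [0.5663, 0.1924, 0.0856]
ee_rot: [0.925, 0.381, -0.0, 0.0]
ft_force: [-3.1, -1.7, 7.0]
grip_width: 0.0
grasp_force: 3.2
```

```bash
python3 m.py
```

```text
u -0.09356162900723836 lat -0.0027070441511251025 z 0.08564324823552476 [-3.1022 -1.6719  6.967 ] 9.65
theta -0.010000000000000002 811 1283
```

Contact force has risen to 7 N, so the lid is on the rim. I'll add a small press and then lift off.

>>> {"fn": "carry_out", "kwargs": {"deltas": [[0,0,0.005,0,-1],[0,0,0.01,0,-1],[0,0,0.01,0,-1]]}}

```text
clock: 10.07
position: [0.5664, 0.1925, 0.0854]
ee_rot: [0.925, 0.38, 0.0, 0.001]
ft_force: [-9.0, -2.8, 19.6]
grip_width: -0.0
grasp_force: 9.7
```

>>> {"fn": "carry_out", "kwargs": {"deltas": [[0,0,-0.05,0,-1],[0,0,-0.2,0,-1],[0,0,-0.5,0,-1],[0,0,-0.8,0,-1],[0,0,-1,0,-1],[0,0,-1,0,-1]]}}

```text
clock: 10.82
position: [0.5674, 0.1932, 0.2363]
ee_rot: [0.925, 0.381, 0.002, 0.0]
ft_force: [0.0, -0.0, -0.2]
grip_width: 0.002
grasp_force: 0.0
```

```bash
python3 m.py
python3 - <<'E'
from h import *
a=camera("scene")["img"][...,::-1]
cv2.imwrite("pics/e.png",cv2.resize(a[100:300,180:450],(800,592)))
E
```

```text
u -0.09226241201261878 lat -0.0029777207007379994 z 0.23633836632017446 [ 0.0329 -0.0036 -0.2007] 10.825
theta -0.0050000000000000044 944 1415
```

View pics/e.png

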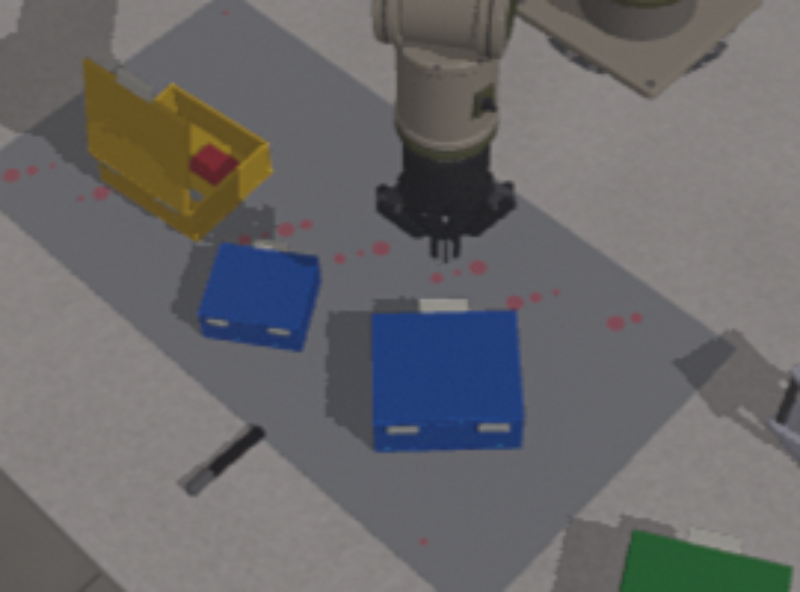

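The blue lid is flat on its rim at crop pixel (445,370), the yellow lid still stands open at (140,140), and the gripper is clear of everything.

```bash
python3 -c "
from workcell import ticket
print(ticket.hand_in())"
```

```text
the job is handed in; nothing more can be done
None
```

The large blue case's lid is shut flat on its rim, lowered slowly with the fingertips; the yellow lid was not touched and still stands open, and the job was handed in at about 11 s of the 32 s allowed.

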